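# Slide a spacer along the rail into the jig's corner nest

### The arm

A 7-joint arm with a two-finger parallel gripper is mounted at the origin on a cart in front of the work surface, level with it; the furniture and walls round the work are solid. World frame = base frame: x ahead of the robot, y to its left, z up, the work surface at z = 0. Lengths are in m, angles in rad, forces in N, time in s.
With the tool pointing down it reaches from about 0.4 to 0.85 m from the base axis. Payload 10.4 kg.
Tool frame: the origin (TCP) lies at the very end of the fingers, on their centre line; the grasp point (between the pads) lies 19 mm behind it; x points along the fingers, z is the direction in which the jaws open and shut, and the axes are right-handed (so a half turn about x gives the same grasp; the last joint's range is limited). The gripper opens to 85 mm and grips with 20 to 120 N. Pads are 22 mm wide; open, the fingers measure 114 mm over their backs; the gripper's body (76 mm by 85 mm) begins 54 mm behind the grasp point. The pads swing forward as they close: fully open they stand 13 mm farther back than shut.
Start: joints at [1.141, 0.332, -0.065, 1.46, 0.022, 1.35, -0.088], TCP at [0.247, -0.574, 0.231] pointing down, gripper open.
Joint ranges: [-2.6, 2.6], [-0.5, 2.12], [-1.47, 1.34], [0.16, 2.42], [-1.27, 4.41], [0.06, 2.06], [-2.6, 2.6]. Speed limits (rad/s): [2.22, 2.22, 2.79, 2.79, 3.14, 3.14, 3.14].

### API

Orientations are given as a unit quaternion [x, y, z, w].
In Python, from workcell import telemetry, viewer, manip, spot_in, mark_of gives the robot as it stands. The module is installed in compiled form; this text tells all that it offers.
- The arm moves only by the shell command python3 -m crank 'ROWS' [FORCE]. ROWS is JSON, a list of rows, each a list of 3 entries, a list of its own where there are three numbers: the closure, from 0 (fully open) to 1 (shut), then the shift along the world's x, y, z in cm, then the turn, a rotation vector about the world's x, y, z in rad. A call has 1 to 12 rows; each row shifts and turns the commanded pose from where the row before left it; what a row does not reach is not made up. A row lasts 1/12 s, in which the tool goes at most 41.7 mm and 7.16 degrees, less where a joint would pass 70% of its speed; a pose out of reach is approached as far as the arm can. A call with a gripper value outside its range is refused whole. The fingers move at their own pace and stop on an object; FORCE is the grip in N (left out, the last holds). Time passes only in rows, so rows that do not move let the fingers close. It gives the time, the measured TCP pose, the force and the opening at its end, in the units of the state.
- telemetry.get_obs(): the state, without advancing time (a new reading comes with each control period).
- viewer.camera(name): name is "side" or "top" or "wrist"; returns a dict with "frame" (384x512x3 uint8, red, green, blue), "intrinsics" (3x3 intrinsics, pixels), "cam_to_world" (4x4, takes a point from camera to world coordinates). Camera axes: x right, y up, looking along -z (the intrinsics and any distortion apply to the point x, -y, -z); pixel columns grow to the right and rows downward; lengths in m; the calibration is good to about 2 mm. A picture is of the moment at which its call begins. There is no depth.
- manip.hand_in(): hands the job in, once; it reports no verdict.
Trained networks look in a picture, given as the dict that the camera call returned (one of the last four; its "shot" number tells which), for a name from the list of things; names that differ only in an ending like _2 or _b are one class to them, and where a whole thing is asked for, a point or a joint stands for the part that bears it (a point fixed in the world has none). Each returns a list of dicts, best first, with "conf" (0 to 1); they miss things now and then, are a little off and sometimes report something else, mostly with a low value. They report only what shows in the picture. A call takes as long as a camera call. They do not tell look-alikes from the thing itself.
- spot_in(thing, picture): "location" ([x, y, z] in m, in the coordinates of the camera as it stood for that picture, good to about 4 mm: the middle of the surface that is visible of it).
- mark_of(thing, picture): "location" ([x, y, z] in m, in the coordinates of the camera as it stood for that picture, good to about 4 mm: a listed point, or the origin of a listed thing).
The state is a dict: "clock": time; "joint_pos": joint angles; "joint_velocities": joint speeds; "tau": joint torques, N m; "position": TCP position; "ee_rot": TCP orientation; "ft_force": force on the tool from outside, world axes, zero at the start; "torque": the same for the moment, N m; "grip_width": opening from 0.0 (shut) to 1.0 (fully open).
Only numpy, scipy, OpenCV 4.12 (cv2) and the standard library are available. Lean on these libraries where they do the work, as an engineer would, in place of code of your own. Each camera call takes 0.05 s, during which the arm holds its last target. There are 200 camera calls.

### The job

Load the jig by pushing only, with the fingertips: push the square spacer across the plate until it lies flat against the long rail, then slide it along the rail, keeping it against the rail, into the corner nest until it sits squarely home against both the rail and the end stop. Never lift it or tip it up; leave the round spacer and the loupe where they stand, and finish with the hand clear.

Things in the scene. Friction and masses are not known exactly. Their poses are not given: they have to be found in the camera images.
- jig: Fixed loading jig: bare aluminium plate 190 (x) x 320 (y) x 12 mm thick, with dark steel bars on it (rail, end stop, keeper), all 10 mm high, tops 22 mm above the bench. Origin: centre of its underside, on the bench; x points across the plate to the rail (away from the robot), y along the rail to the end stop (robot's left), z up; turned by up to 0.28 rad. The rest of the plate is flat and open.
- jig_rail (a point): Middle of the long rail's inner face, at its foot on the plate (jig x = 70, y = 0 mm); axes as the jig's. The rail is 16 mm thick and runs along y from -145 to 151 mm.
- jig_stop (a point): Middle of the end stop's inner face, at its foot on the plate (jig x = 43, y = 135 mm); axes as the jig's. The stop runs across the plate from the rail to jig x = 0.
- jig_keeper (a point): Middle of the keeper's inner face, at its foot (jig x = 16, y = 120 mm); axes as the jig's. This short bar parallel to the rail runs from y = 105 mm to the stop and makes the corner a nest 54 mm wide, open towards -y, with a slanting lead-in at its mouth (y = 86 to 110, x = -10 to 15 mm).
- jig_nest (a point): The point on the plate's top (12 mm above the bench) where the centre of the square spacer's underside lies when it is home: jig x = 45 mm, y = 110 mm. Axes as the jig's. The spacer's rear 20 mm then still sticks out of the keeper towards -y.
- square_spacer: Loose square dark steel spacer, 50 x 50 mm, 16 mm thick, with a 16 mm hole through its middle, 0.2 to 0.4 kg, lying flat on the plate well away from the rail, turned by up to 0.5 rad to it. Origin: centre of its underside; x and y axes square to its sides, z up.
- round_spacer: Loose round dark steel spacer, 50 mm diameter, 16 mm thick, with a 17 mm hole; it lies flat on the plate beside the square one, nearer or farther from the nest. To be left alone. Origin: centre of its underside.
- loupe: Loose black loupe, a tapered tube 33 mm across and 31 mm high, standing on the plate's corner by the end stop, on the robot's side. To be left alone. Origin: centre of its underside.
Things that resemble listed ones, but are neither listed nor needed, are in the scene too. Leave any red look-alike of the square_spacer alone.

How it is judged:
By the outcome, as a careful person would: the job done as asked, in the order asked, and still so for the second after the job is handed in, with the robot touching nothing.
It also fails if it takes over 61 s, if anything falls off the work surface, if the arm or the gripper's body presses on something with over 40 N, if the wrist force passes 120 N, or if a joint passes its speed limit or range.

## Working session

There is one attempt and no reset: what is moved stays moved. The work goes in short steps, Python scripts to look and compute and a shell command to move; the robot and the scene stay as the last step left them, time stands still between calls to the robot, and variables do not carry over. Pictures are saved under pics/ and viewed, about 8 in all and at most 12, crops included, and the job is handed in when it is done.

```bash
mkdir -p pics
cat > h.py <<'E'
import numpy as np, cv2
from workcell import telemetry, viewer, manip, spot_in, mark_of
def w(c,p): return (np.array(c["cam_to_world"])@np.r_[p,1])[:3]
def pix2w(c,u,v,z):
    K=np.array(c["intrinsics"]);T=np.array(c["cam_to_world"])
    d=np.linalg.inv(K)@[u,v,1]; d=T[:3,:3]@(d*[1,-1,-1]); o=T[:3,3]
    return o+d*(z-o[2])/d[2]
def w2pix(c,p):
    K=np.array(c["intrinsics"]);T=np.array(c["cam_to_world"])
    q=np.linalg.inv(T)@np.r_[p,1]; q=K@(q[:3]*[1,-1,-1]); return q[:2]/q[2]
def save(c,n): cv2.imwrite("pics/"+n,c["frame"][:,:,::-1])
E
python3 - <<'E'
from h import *
np.set_printoptions(precision=4,suppress=True)
ims=[]
for n in ("top","side"):
    c=viewer.camera(n); ims.append(c["frame"]); print(n,[k for k in c],np.array(c["cam_to_world"])[:3,3])
    for t in ("jig","jig_rail","jig_stop","jig_keeper","jig_nest","square_spacer","round_spacer","loupe"):
        print(t,[(w(c,d["location"]),round(d["conf"],2)) for d in mark_of(t,c)[:3]])
    save(c,n+"0.png")
o=telemetry.get_obs(); print(o)
E
```

```text
top ['frame', 'intrinsics', 'cam_to_world', 'shot'] [0.4175 0.1322 0.8721]
jig [(array([ 0.543 ,  0.1658, -0.    ]), 0.88), (array([0.6035, 0.296 , 0.0091]), 0.63)]
jig_rail [(array([0.6141, 0.1592, 0.0088]), 0.68)]
jig_stop [(array([0.6056, 0.2992, 0.009 ]), 0.68), (array([0.4947, 0.0855, 0.0089]), 0.59)]
jig_keeper [(array([0.5747, 0.2822, 0.0123]), 0.75)]
jig_nest [(array([0.6025, 0.2699, 0.0085]), 0.83)]
square_spacer [(array([0.498 , 0.1709, 0.0101]), 0.89), (array([ 0.4797, -0.0697, -0.0019]), 0.63)]
round_spacer [(array([0.4926, 0.0894, 0.0109]), 0.79), (array([0.4972, 0.1721, 0.0135]), 0.51)]
loupe [(array([0.5087, 0.2865, 0.0131]), 0.76)]
side ['frame', 'intrinsics', 'cam_to_world', 'shot'] [0.5336 0.8469 0.5482]
jig [(array([ 0.5472,  0.1678, -0.0023]), 0.71)]
jig_rail [(array([0.6161, 0.1599, 0.0119]), 0.6)]
jig_stop [(array([0.6058, 0.2961, 0.0133]), 0.8)]
jig_keeper [(array([0.5756, 0.2815, 0.013 ]), 0.7), (array([0.6029, 0.2713, 0.0154]), 0.54)]
jig_nest [(array([0.6013, 0.2725, 0.0152]), 0.67)]
square_spacer [(array([0.4973, 0.1708, 0.0111]), 0.56), (array([ 0.4796, -0.0696, -0.0003]), 0.54)]
round_spacer [(array([0.4943, 0.0943, 0.0073]), 0.59), (array([0.506 , 0.2867, 0.0105]), 0.46)]
loupe [(array([0.5061, 0.2852, 0.0101]), 0.61)]
{'clock': 0.9, 'joint_pos': array([ 1.1414,  0.3322, -0.0647,  1.4601,  0.0216,  1.3499, -0.0885]), 'joint_velocities': array([-0.0001,  0.0011, -0.0007, -0.0003,  0.    ,  0.0013, -0.0018]), 'tau': array([ -0.001 , -62.5227,   0.0485, -39.1832,   0.0164,   0.0015,
         0.    ]), 'position': array([ 0.2473, -0.574 ,  0.2313]), 'ee_rot': array([ 0.3887,  0.5907, -0.3887,  0.5907]), 'ft_force': array([ 0.0204, -0.5373,  0.2227]), 'torque': array([0.0268, 0.0004, 0.0453]), 'grip_width': 0.9987467654321818}
```

View pics/top0.png

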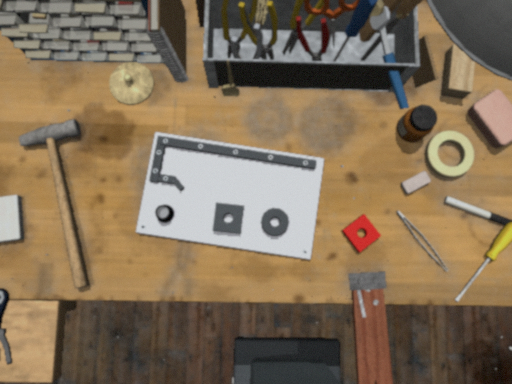

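View pics/side0.png

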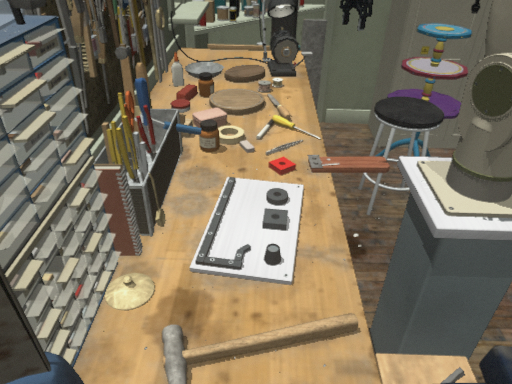

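The top view shows the jig yawed about -0.13 rad, with the square at about (229,218), the round at (275,222) on the -y side, the loupe at (164,213) and the red decoy at (361,233). Network estimates from both cameras agree with the jig geometry. I'll move to a hover on the robot side of the square.

```bash
python3 -m crank '[[0.75,[2.03,3.24,0],[0,0,0.12]],[0.75,[2.03,3.24,0],[0,0,0.12]],[0.75,[2.03,3.24,0],[0,0,0.12]],[0.75,[2.03,3.24,0],[0,0,0.12]],[0.75,[2.03,3.24,0],[0,0,0.12]],[0.75,[2.03,3.24,0],[0,0,0.12]],[0.75,[2.03,3.24,0],[0,0,0.12]],[0.75,[2.03,3.24,0],[0,0,0.12]],[0.75,[2.03,3.24,0],[0,0,0.12]],[0.75,[2.03,3.24,0],[0,0,0.12]]]'
python3 -m crank '[[0.75,[-0.08,3.57,0],[0,0,0.12]],[0.75,[-0.08,3.57,0],[0,0,0.12]],[0.75,[-0.08,3.57,0],[0,0,0.12]],[0.75,[-0.08,3.57,0],[0,0,0.12]],[0.75,[-0.08,3.57,0],[0,0,0.12]],[0.75,[-0.08,3.57,0],[0,0,0.12]],[0.75,[-0.08,3.57,0],[0,0,0.12]],[0.75,[-0.08,3.57,0],[0,0,0.12]],[0.75,[-0.08,3.57,0],[0,0,0.12]],[0.75,[-0.08,3.57,0],[0,0,0.12]],[0.75,[0,3.57,0],[0,0,0.12]],[0.75,[0,3.57,0],[0,0,0.085]]]'
cat >> h.py <<'E'
from scipy.spatial.transform import Rotation as Rn
def state():
    o=telemetry.get_obs(); R=Rn.from_quat(o["ee_rot"]).as_matrix()
    print("t",round(o["clock"],2),"pos",o["position"].round(4),"xax",R[:,0].round(3),"zang",round(np.degrees(np.arctan2(R[1,2],R[0,2])),2),"F",o["ft_force"].round(1),"w",round(o["grip_width"],3)); return o
E
python3 - <<'E'
from h import *
state(); c=viewer.camera("wrist"); save(c,"w1.png")
for t in ("square_spacer","jig_rail","jig_nest","jig_stop","jig_keeper","jig"): print(t,[(w(c,d["location"]).round(4),round(d["conf"],2)) for d in mark_of(t,c)[:2]])
E
```

```text
clock: 1.73
position: [0.451, -0.2484, 0.2317]
ee_rot: [-0.015, 0.707, 0.015, 0.707]
ft_force: [0.2, -0.4, -0.9]
grip_width: 0.25
clock: 2.73
position: [0.4421, 0.18, 0.2318]
ee_rot: [-0.469, 0.53, 0.468, 0.53]
ft_force: [0.3, -0.6, -0.3]
grip_width: 0.252
t 2.73 pos [0.4421 0.18   0.2318] xax [ 0.001 -0.    -1.   ] zang 82.92 F [ 0.3 -0.6 -0.3] w 0.252
square_spacer [(array([ 0.4825, -0.0668,  0.0006]), 0.79), (array([0.5035, 0.1732, 0.0099]), 0.69)]
jig_rail [(array([0.6125, 0.1604, 0.012 ]), 0.6)]
jig_nest [(array([0.6017, 0.2707, 0.014 ]), 0.59)]
jig_stop [(array([0.6069, 0.2952, 0.0102]), 0.85)]
jig_keeper [(array([0.5799, 0.2828, 0.0112]), 0.93), (array([0.5098, 0.2866, 0.0129]), 0.2)]
jig [(array([ 0.5472,  0.1671, -0.0017]), 0.84)]
```

View pics/w1.png

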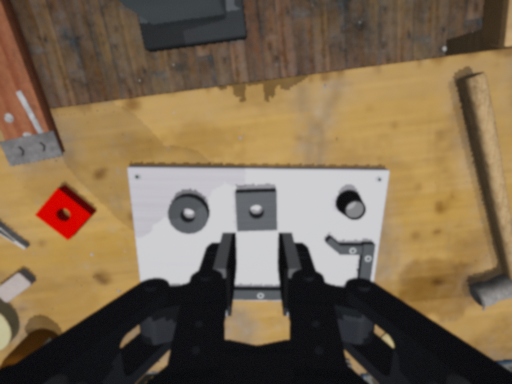

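The wrist view looks back toward the robot: square at (256,208), round at (189,212) and loupe at (350,203). I'll get the yaws and positions from contours next.

```bash
cat >> h.py <<'E'
def rects(c,zs=0.028):
    """plate rect (z=.012) and dark blobs on it (z=zs): centre, size, angle"""
    hsv=cv2.cvtColor(c["frame"],cv2.COLOR_RGB2HSV)
    m=((hsv[...,1]<40)&(hsv[...,2]>150)).astype(np.uint8)
    n,l,s,_=cv2.connectedComponentsWithStats(m); k=1+s[1:,4].argmax(); pl=(l==k).astype(np.uint8)
    def mr(mask,z,tag):
        ct=max(cv2.findContours(mask,0,1)[0],key=cv2.contourArea)[:,0]
        P=np.array([pix2w(c,u,v,z)[:2] for u,v in ct],np.float32)*1000
        (x,y),sz,a=cv2.minAreaRect(P); print(tag,"ctr",np.round([x,y],1),"size",np.round(sz,1),"ang",round(a,1))
        return ct
    ct=mr(pl,.012,"plate")
    hull=np.zeros_like(pl); cv2.fillPoly(hull,[cv2.convexHull(ct)],1)
    d=(hull&(hsv[...,2]<130)&(hsv[...,1]<90)).astype(np.uint8)
    n,l,s,ce=cv2.connectedComponentsWithStats(d)
    for i in range(1,n):
        if s[i,4]>300: mr((l==i).astype(np.uint8),zs,"blob px%s area%d"%(ce[i].round(),s[i,4]))
E
python3 - <<'E'
from h import *
for n in ("wrist","top","side"):
    print(n); rects(viewer.camera(n))
E
```

```text
wrist
plate ctr [532.2 169.3] size [319.5 164.4] ang 82.2
blob px[259. 208.] area1565 ctr [496.6 171. ] size [47.4 54.4] ang 83.6
blob px[352. 201.] area497 ctr [505.6 283.8] size [41.5 29.7] ang 22.5
blob px[191. 212.] area1266 ctr [490.9  89.9] size [47.1 54.7] ang 62.9
blob px[217. 264.] area1681 ctr [556.6  97.7] size [70.5 74.7] ang 81.3
blob px[296. 264.] area1723 ctr [574.  225.2] size [78.3 74.3] ang 82.4
blob px[359. 257.] area966 ctr [580.5 281.6] size [59.7 74.9] ang 88.0
top
plate ctr [386.5 212.5] size [490.2 230.6] ang 29.5
blob px[218. 206.] area332 ctr [522.  193.3] size [134.3  10.8] ang 29.0
side
plate ctr [544.3 170.7] size [319.1 190.1] ang 82.3
blob px[220. 237.] area1069 ctr [581.8 179.6] size [297.7  92.4] ang 82.2
blob px[277. 196.] area314 ctr [493.1  99. ] size [49.6 62.8] ang 3.1
blob px[275. 219.] area460 ctr [498.9 182.7] size [66.  50.5] ang 84.7
```

```bash
python3 -m crank '[[0.75,[0,-0.02,-3.0],[0,0,-0.011]],[0.75,[0,-0.02,-3.6],[0,0,0]],[0.75,[0,-0.02,-3.6],[0,0,0]],[0.75,[0,-0.02,-3.6],[0,0,0]],[0.75,[0,-0.02,-3.0],[0,0,0]],[0.75,[0,0,-2.0],[0,0,0]],[0.75,[0,0,-1.5],[0,0,0]],[0.75,[0,0,-0.8],[0,0,0]],[0.75,[0,0,-0.3],[0,0,0]],[0.75,[0,0,0],[0,0,0]]]'
python3 -m crank '[[0.75,[0.8,-0.11,0],[0,0,0]],[0.75,[0.7,-0.1,0],[0,0,0]],[0.75,[0.4,-0.055,0],[0,0,0]],[0.75,[0.4,-0.055,0],[0,0,0]],[0.75,[0.4,-0.055,0],[0,0,0]],[0.75,[0.4,-0.055,0],[0,0,0]],[0.75,[0.4,-0.055,0],[0,0,0]],[0.75,[0.4,-0.055,0],[0,0,0]],[0.75,[0.4,-0.055,0],[0,0,0]],[0.75,[0.4,-0.055,0],[0,0,0]],[0.75,[0,0,0],[0,0,0]]]'
python3 - <<'E'
from h import *
state(); c=viewer.camera("wrist"); save(c,"w2.png"); s=viewer.camera("side"); save(s,"s2.png"); rects(s)
a=cv2.resize(s["frame"][150:290,170:320],None,fx=3,fy=3,interpolation=2)
b=cv2.resize(c["frame"],(450,338)); cv2.imwrite("pics/c2.png",np.vstack([a,b])[:,:,::-1][:600] if 0 else np.hstack([a[:,:400],cv2.resize(c["frame"],(400,420))])[:,:,::-1])
E
```

```text
clock: 4.07
position: [0.4424, 0.1772, 0.0173]
ee_rot: [-0.463, 0.534, 0.464, 0.534]
ft_force: [0.5, -0.5, -0.8]
grip_width: 0.252
clock: 4.98
position: [0.4904, 0.1706, 0.0173]
ee_rot: [-0.464, 0.534, 0.463, 0.534]
ft_force: [-0.7, 0.0, -0.6]
grip_width: 0.254
t 4.98 pos [0.4904 0.1706 0.0173] xax [ 0.001  0.    -1.   ] zang 81.9 F [-0.7  0.  -0.6] w 0.254
plate ctr [544.2 170.8] size [319.7 190.1] ang 82.3
blob px[220. 237.] area1039 ctr [582.1 179.4] size [297.9  92.3] ang 82.5
blob px[274. 208.] area1232 ctr [495.9 128. ] size [179.4  86.8] ang 75.2
```

View pics/c2.png

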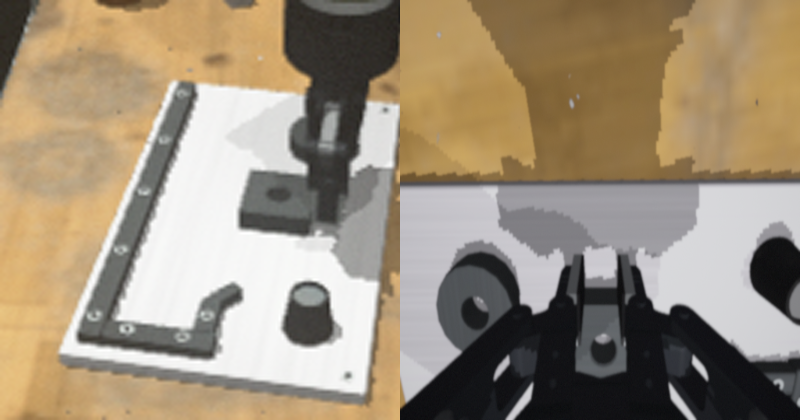

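The square lies flat ahead of both fingertips; the round and loupe are undisturbed. I'll keep pushing to the rail.

```bash
python3 -m crank '[[0.75,[0.45,-0.061,0],[0,0,0.006]],[0.75,[0.45,-0.061,0],[0,0,0]],[0.75,[0.45,-0.061,0],[0,0,0]],[0.75,[0.45,-0.061,0],[0,0,0]],[0.75,[0.45,-0.061,0],[0,0,0]],[0.75,[0.45,-0.061,0],[0,0,0]],[0.75,[0.45,-0.061,0],[0,0,0]],[0.75,[0.45,-0.061,0],[0,0,0]],[0.75,[0.45,-0.061,0],[0,0,0]],[0.75,[0.45,-0.061,0],[0,0,0]],[0.75,[0.45,-0.061,0],[0,0,0]],[0.75,[0.45,-0.061,0],[0,0,0]]]'
python3 -m crank '[[0.75,[0.2,-0.027,0],[0,0,0]],[0.75,[0.2,-0.027,0],[0,0,0]],[0.75,[0.2,-0.027,0],[0,0,0]],[0.75,[0,0,0],[0,0,0]]]'
python3 - <<'E'
from h import *
state(); s=viewer.camera("side"); save(s,"s3.png"); c=viewer.camera("wrist")
a=cv2.resize(s["frame"][170:280,180:310],None,fx=3,fy=3,interpolation=2)
cv2.imwrite("pics/c3.png",np.hstack([a,cv2.resize(c["frame"][200:],(400,330))])[:,:,::-1])
E
```

```text
clock: 6.08
position: [0.5438, 0.1635, 0.0173]
ee_rot: [-0.465, 0.533, 0.465, 0.533]
ft_force: [-0.9, 0.8, -0.8]
grip_width: 0.248
clock: 6.42
position: [0.5497, 0.1628, 0.0174]
ee_rot: [-0.465, 0.532, 0.465, 0.533]
ft_force: [0.4, 0.1, -0.6]
grip_width: 0.248
t 6.42 pos [0.5497 0.1628 0.0174] xax [ 0.  0. -1.] zang 82.27 F [ 0.4  0.1 -0.6] w 0.248
```

View pics/c3.png

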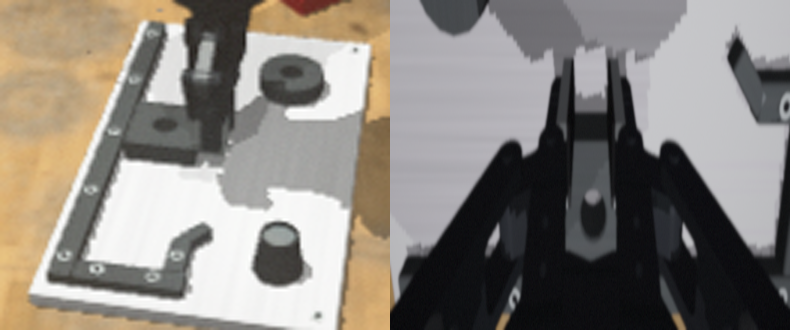

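It is close to the rail with no contact force yet, so I'll go on in small steps.

```bash
for i in 1 2 3; do :; done
python3 -m crank '[[0.75,[0.1,-0.014,0],[0,0,0]],[0.75,[0.1,-0.014,0],[0,0,0]]]'
python3 -m crank '[[0.75,[0.1,-0.014,0],[0,0,0]],[0.75,[0.05,-0.007,0],[0,0,0]]]'
python3 -m crank '[[0.75,[0.05,-0.007,0],[0,0,0]],[0.75,[0.05,-0.007,0],[0,0,0]]]'
```

```text
clock: 6.68
position: [0.551, 0.1626, 0.0174]
ee_rot: [-0.465, 0.533, 0.465, 0.532]
ft_force: [-3.1, 0.6, 2.6]
grip_width: 0.251
clock: 6.85
position: [0.5527, 0.1625, 0.0174]
ee_rot: [-0.465, 0.532, 0.465, 0.532]
ft_force: [-3.5, 0.9, 3.5]
grip_width: 0.251
clock: 7.02
position: [0.5529, 0.1625, 0.0173]
ee_rot: [-0.465, 0.533, 0.466, 0.532]
ft_force: [-9.0, 0.5, 7.4]
grip_width: 0.248
```

```bash
python3 -m crank '[[0.75,[0.05,-0.007,0],[0,0,0]],[0.75,[0.05,-0.007,0],[0,0,0]],[0.75,[0,0,0],[0,0,0]]]'
python3 - <<'E'
from h import *
state(); s=viewer.camera("side"); save(s,"s4.png")
a=cv2.resize(s["frame"][185:245,195:275],None,fx=7,fy=7,interpolation=2)
cv2.imwrite("pics/c4.png",a[:,:,::-1])
E
```

```text
clock: 7.27
position: [0.553, 0.1625, 0.0172]
ee_rot: [-0.465, 0.533, 0.466, 0.531]
ft_force: [-12.5, 0.5, 9.0]
grip_width: 0.255
t 7.27 pos [0.553  0.1625 0.0172] xax [-0.003 -0.    -1.   ] zang 82.33 F [-12.5   0.5   9. ] w 0.255
```

View pics/c4.png

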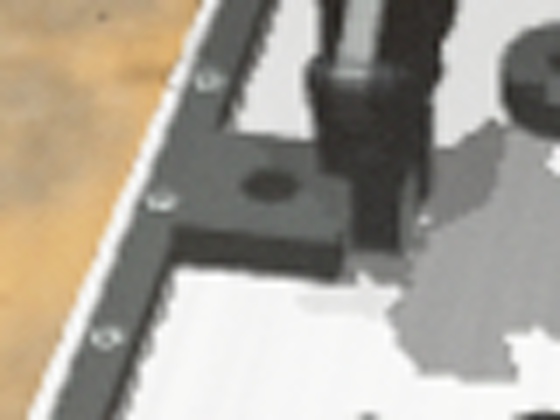

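The square is flush on the rail, confirmed by the picture and a 12 N reaction. Next I back off, lift, turn 90° and come down behind it on the -y side.

```bash
python3 -m crank '[[0.75,[-0.5,0.068,0],[0,0,0]],[0.75,[-1,0.135,0],[0,0,0]],[0.75,[-1,0.135,0],[0,0,0]],[0.9,[0,0,2.5],[0,0,0]],[0.9,[0,0,3.0],[0,0,0]],[0.9,[0,0,2.5],[0,0,0]],[0.9,[0,0,0],[0,0,0]]]'
python3 -m crank '[[0.9,[0.44,-0.57,0],[0,0,-0.12]],[0.9,[0.44,-0.57,0],[0,0,-0.12]],[0.9,[0.44,-0.57,0],[0,0,-0.12]],[0.9,[0.44,-0.57,0],[0,0,-0.12]],[0.9,[0.44,-0.57,0],[0,0,-0.12]],[0.9,[0.44,-0.57,0],[0,0,-0.12]],[0.9,[0.44,-0.57,0],[0,0,-0.12]],[0.9,[0.44,-0.57,0],[0,0,-0.12]],[0.9,[0.44,-0.57,0],[0,0,-0.12]],[0.9,[0.44,-0.57,0],[0,0,-0.12]],[0.9,[0.44,-0.57,0],[0,0,-0.12]],[0.9,[0.44,-0.57,0],[0,0,-0.12]]]'
python3 -m crank '[[0.9,[0,0,0],[0,0,-0.12]],[0.9,[0,0,0],[0,0,-0.012]],[0.9,[0,0,0],[0,0,0]]]'
cat >> h.py <<'E'
O=np.array([.545,.168]);A=np.radians(-7.75);J=np.array([[np.cos(A),np.sin(A)],[-np.sin(A),np.cos(A)]])
def jig(p): return (J@(np.array(p[:2])-O)*1000).round(1)
E
python3 - <<'E'
from h import *
o=state(); print(jig(o["position"]))
c=viewer.camera("side");save(c,"s5.png")
for n in ("side","top","wrist"):
  c=viewer.camera(n)
  for t in ("square_spacer","jig_rail","jig_stop"):
    print(n,t,[(jig(w(c,d["location"])),round(d["conf"],2)) for d in mark_of(t,c)[:2]])
E
```

```text
clock: 7.9
position: [0.5317, 0.1667, 0.1022]
ee_rot: [-0.467, 0.53, 0.464, 0.535]
ft_force: [1.4, 0.4, -0.1]
grip_width: 0.098
clock: 8.9
position: [0.5822, 0.0967, 0.0969]
ee_rot: [0.003, 0.707, -0.004, 0.707]
ft_force: [-0.5, 0.9, -0.4]
grip_width: 0.099
clock: 9.15
position: [0.5821, 0.0972, 0.0971]
ee_rot: [0.047, 0.706, -0.047, 0.706]
ft_force: [0.2, 0.1, 0.4]
grip_width: 0.099
t 9.15 pos [0.5821 0.0972 0.0971] xax [ 0. -0. -1.] zang -7.62 F [0.2 0.1 0.4] w 0.099
[ 46.3 -65.1]
side square_spacer [(array([42.8, -3.9]), 0.94), (array([ -35.2, -245.5]), 0.85)]
side jig_rail [(array([67.4, -0.3]), 0.72)]
side jig_stop [(array([ 42.1, 130.4]), 0.72), (array([71.,  1.]), 0.31)]
top square_spacer [(array([42.1, -1.7]), 0.55)]
top jig_rail [(array([65.7,  0.5]), 0.85)]
top jig_stop [(array([ 42.2, 138.7]), 0.8)]
wrist square_spacer [(array([46.5, -0.7]), 0.66)]
wrist jig_rail [(array([67.8,  1.4]), 0.85)]
wrist jig_stop []
```

```bash
python3 -m crank '[[0.9,[-0.13,0.02,-2.5],[0,0,-0.002]],[0.9,[0,0,-2.5],[0,0,0]],[0.9,[0,0,-1.5],[0,0,0]],[0.9,[0,0,-1.0],[0,0,0]],[0.9,[0,0,-0.46],[0,0,0]],[0.9,[0,0,0],[0,0,0]]]'
python3 -m crank '[[0.9,[0.068,0.495,0],[0,0,0]],[0.9,[0.068,0.495,0],[0,0,0]],[0.9,[0.068,0.495,0],[0,0,0]],[0.9,[0.054,0.396,0],[0,0,0]],[0.9,[0.041,0.297,0],[0,0,0]],[0.9,[0.041,0.297,0],[0,0,0]],[0.9,[0.041,0.297,0],[0,0,0]],[0.9,[0.041,0.297,0],[0,0,0]]]'
python3 - <<'E'
from h import *
o=state(); print(jig(o["position"]))
s=viewer.camera("side"); c=viewer.camera("wrist")
a=cv2.resize(s["frame"][170:260,180:290],(440,360),interpolation=2)
cv2.imwrite("pics/c5.png",np.hstack([a,cv2.resize(c["frame"][150:],(350,360))])[:,:,::-1])
E
```

```text
clock: 10.3
position: [0.581, 0.0972, 0.0171]
ee_rot: [0.049, 0.706, -0.049, 0.705]
ft_force: [-0.3, 0.1, -0.1]
grip_width: 0.102
clock: 10.97
position: [0.5855, 0.1269, 0.0178]
ee_rot: [0.048, 0.706, -0.05, 0.705]
ft_force: [-2.2, -5.7, 4.5]
grip_width: 0.099
t 10.97 pos [0.5855 0.1269 0.0178] xax [-0.001 -0.002 -1.   ] zang -7.95 F [-2.2 -5.7  4.5] w 0.099
[ 45.6 -35.3]
```

View pics/c5.png

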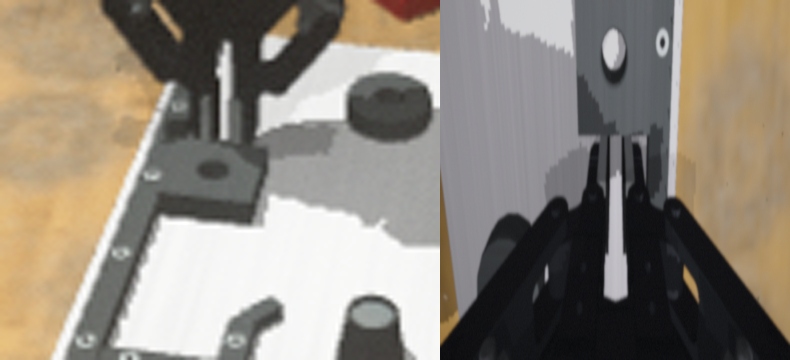

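The square is flush to the rail, both fingertips touch its rear face, and the spacer is flat. Next I slide it along the rail with a slight bias toward the rail.

```bash
python3 -m crank '[[0.9,[0.06,0.396,0],[0,0,0.001]],[0.9,[0.06,0.396,0],[0,0,0]],[0.9,[0.06,0.396,0],[0,0,0]],[0.9,[0.06,0.396,0],[0,0,0]],[0.9,[0.06,0.396,0],[0,0,0]],[0.9,[0.06,0.396,0],[0,0,0]],[0.9,[0.06,0.396,0],[0,0,0]],[0.9,[0.06,0.396,0],[0,0,0]],[0.9,[0.06,0.396,0],[0,0,0]],[0.9,[0.06,0.396,0],[0,0,0]],[0.9,[0.06,0.396,0],[0,0,0]],[0.9,[0.06,0.396,0],[0,0,0]]]'
python3 - <<'E'
from h import *
o=state(); print(jig(o["position"]))
s=viewer.camera("side"); c=viewer.camera("wrist")
a=cv2.resize(s["frame"][180:270,175:285],(440,360),interpolation=2)
cv2.imwrite("pics/c6.png",np.hstack([a,cv2.resize(c["frame"][50:],(350,360))])[:,:,::-1])
E
```

```text
clock: 12.07
position: [0.5923, 0.175, 0.0176]
ee_rot: [0.048, 0.706, -0.049, 0.705]
ft_force: [-4.7, -5.3, 3.8]
grip_width: 0.1
t 12.07 pos [0.5923 0.175  0.0176] xax [-0.001 -0.001 -1.   ] zang -7.87 F [-4.7 -5.3  3.8] w 0.1
[45.9 13.3]
```

View pics/c6.png

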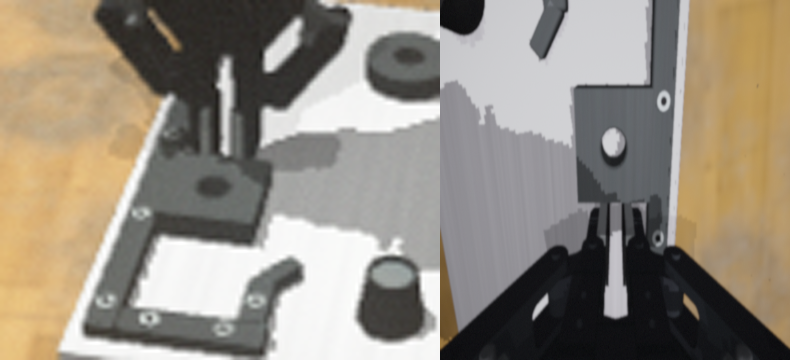

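It stays flush. I'll continue toward the stop.

```bash
python3 -m crank '[[0.9,[0.057,0.396,0],[0,0,0.001]],[0.9,[0.057,0.396,0],[0,0,0]],[0.9,[0.057,0.396,0],[0,0,0]],[0.9,[0.057,0.396,0],[0,0,0]],[0.9,[0.057,0.396,0],[0,0,0]],[0.9,[0.057,0.396,0],[0,0,0]],[0.9,[0.057,0.396,0],[0,0,0]],[0.9,[0.057,0.396,0],[0,0,0]],[0.9,[0.057,0.396,0],[0,0,0]],[0.9,[0.057,0.396,0],[0,0,0]],[0.9,[0.057,0.396,0],[0,0,0]],[0.9,[0.057,0.396,0],[0,0,0]]]'
python3 -m crank '[[0.9,[0.03,0.2,0],[0,0,0]],[0.9,[0.03,0.2,0],[0,0,0]],[0.9,[0.03,0.2,0],[0,0,0]],[0.9,[0.015,0.1,0],[0,0,0]],[0.9,[0,0,0],[0,0,0]]]'
python3 - <<'E'
from h import *
o=state(); print(jig(o["position"]))
E
```

```text
clock: 13.17
position: [0.5991, 0.2222, 0.0175]
ee_rot: [0.048, 0.706, -0.049, 0.705]
ft_force: [-4.2, -5.9, 5.3]
grip_width: 0.099
clock: 13.58
position: [0.6002, 0.23, 0.0175]
ee_rot: [0.048, 0.706, -0.048, 0.705]
ft_force: [-2.3, -2.8, 1.3]
grip_width: 0.096
t 13.58 pos [0.6002 0.23   0.0175] xax [-0.001 -0.    -1.   ] zang -7.78 F [-2.3 -2.8  1.3] w 0.096
[46.4 68.9]
```

```bash
python3 -m crank '[[0.9,[0.015,0.1,0],[0,0,0]],[0.9,[0.015,0.1,0],[0,0,0]],[0.9,[0.015,0.1,0],[0,0,0]]]'
python3 -m crank '[[0.9,[0.015,0.1,0],[0,0,0]],[0.9,[0.007,0.05,0],[0,0,0]]]'
python3 -m crank '[[0.9,[0.007,0.05,0],[0,0,0]],[0.9,[0.007,0.05,0],[0,0,0]]]'
python3 - <<'E'
from h import *
o=state(); print(jig(o["position"]))
E
```

```text
clock: 13.83
position: [0.6006, 0.2323, 0.0175]
ee_rot: [0.048, 0.706, -0.049, 0.705]
ft_force: [-3.5, -5.6, 2.4]
grip_width: 0.098
clock: 14.0
position: [0.6008, 0.234, 0.0175]
ee_rot: [0.048, 0.706, -0.048, 0.705]
ft_force: [-4.0, -5.0, 2.7]
grip_width: 0.102
clock: 14.17
position: [0.6009, 0.2348, 0.0174]
ee_rot: [0.048, 0.706, -0.049, 0.705]
ft_force: [-4.4, -5.6, 3.5]
grip_width: 0.102
t 14.17 pos [0.6009 0.2348 0.0174] xax [-0.001 -0.001 -1.   ] zang -7.81 F [-4.4 -5.6  3.5] w 0.102
[46.4 73.7]
```

Still sliding at about 5.6 N, so it's not home yet.

```bash
python3 -m crank '[[0.9,[0.012,0.08,0],[0,0,0]],[0.9,[0.012,0.08,0],[0,0,0]]]'
python3 -m crank '[[0.9,[0.012,0.08,0],[0,0,0]],[0.9,[0.007,0.05,0],[0,0,0]]]'
python3 -m crank '[[0.9,[0.007,0.05,0],[0,0,0]],[0.9,[0.007,0.05,0],[0,0,0]]]'
python3 - <<'E'
from h import *
o=state(); print(jig(o["position"]))
s=viewer.camera("side"); c=viewer.camera("wrist")
a=cv2.resize(s["frame"][200:280,180:270],(450,400),interpolation=2)
cv2.imwrite("pics/c7.png",np.hstack([a,cv2.resize(c["frame"][50:270,180:350],(320,400))])[:,:,::-1])
E
```

```text
clock: 14.33
position: [0.601, 0.235, 0.0174]
ee_rot: [0.047, 0.706, -0.05, 0.705]
ft_force: [-8.0, -11.6, 8.8]
grip_width: 0.103
clock: 14.5
position: [0.6011, 0.2351, 0.0174]
ee_rot: [0.047, 0.706, -0.051, 0.705]
ft_force: [-9.0, -15.4, 10.7]
grip_width: 0.104
clock: 14.67
position: [0.6011, 0.2351, 0.0174]
ee_rot: [0.047, 0.707, -0.051, 0.704]
ft_force: [-11.2, -18.7, 13.0]
grip_width: 0.103
t 14.67 pos [0.6011 0.2351 0.0174] xax [-0.004 -0.006 -1.   ] zang -7.92 F [-11.2 -18.7  13. ] w 0.103
[46.5 74. ]
```

View pics/c7.png

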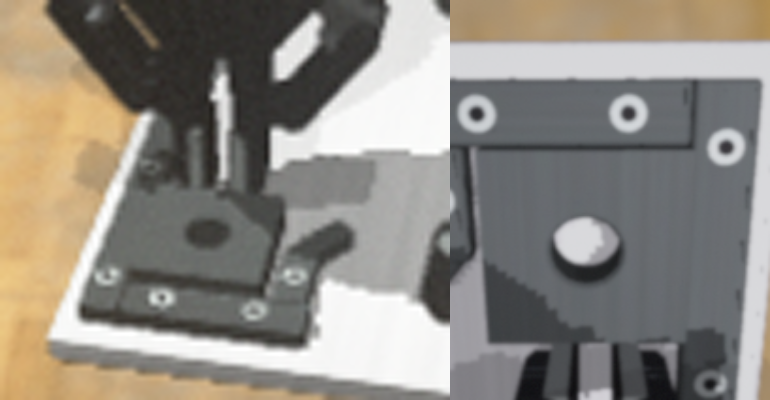

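It stalled at the stop with 22 N, flush to both the rail and the stop, with clearance only at the keeper. I'll back straight off, lift and check.

```bash
python3 -m crank '[[0.9,[-0.04,-0.3,0],[0,0,0]],[0.9,[-0.07,-0.5,0],[0,0,0]],[0.9,[-0.135,-1,0],[0,0,0]],[0.9,[-0.2,-1.5,0],[0,0,0]],[0.9,[0,0,2],[0,0,0]],[0.9,[0,0,3],[0,0,0]],[0.9,[0,0,3],[0,0,0]],[0.9,[0,-2,3],[0,0,0]],[0.9,[0,-3,3],[0,0,0]],[0.9,[0,-3,2],[0,0,0]],[0.9,[0,-3,1],[0,0,0]],[0.9,[0,0,0],[0,0,0]]]'
python3 - <<'E'
from h import *
o=state(); print(jig(o["position"]))
cs={n:viewer.camera(n) for n in ("side","top","wrist")}
for n,c in cs.items():
  for t in ("square_spacer","jig_nest","round_spacer","loupe"):
    print(n,t,[(jig(w(c,d["location"])),round(w(c,d["location"])[2],3),round(d["conf"],2)) for d in mark_of(t,c)[:2]])
a=cv2.resize(cs["side"]["frame"][170:290,180:310],(420,388),interpolation=2)
cv2.imwrite("pics/c8.png",np.hstack([a,cv2.resize(cs["top"]["frame"][125:260,130:330],(370,250),interpolation=2)[np.r_[0:250,[249]*138]]])[:,:,::-1])
E
```

```text
clock: 15.77
position: [0.5997, 0.0882, 0.1902]
ee_rot: [0.05, 0.703, -0.052, 0.707]
ft_force: [0.1, -0.3, 1.0]
grip_width: 0.104
t 15.77 pos [0.5997 0.0882 0.1902] xax [ 0.005 -0.003 -1.   ] zang -8.31 F [ 0.1 -0.3  1. ] w 0.104
[ 65.  -71.7]
side square_spacer [(array([ 44.8, 108.9]), np.float64(0.01), 0.91), (array([ -32.9, -244.5]), np.float64(0.0), 0.51)]
side jig_nest [(array([ 43.2, 112.4]), np.float64(0.018), 0.56)]
side round_spacer [(array([-41.3, -79.9]), np.float64(0.01), 0.62)]
side loupe [(array([-54.8, 109.8]), np.float64(0.014), 0.77), (array([ 40.6, 131.3]), np.float64(0.013), 0.57)]
top square_spacer [(array([ 43.8, 110.2]), np.float64(0.011), 0.76), (array([-5.9,  2.7]), np.float64(0.001), 0.44)]
top jig_nest [(array([ 46.7, 111.4]), np.float64(0.009), 0.79), (array([ 14.2, 119.1]), np.float64(0.011), 0.18)]
top round_spacer [(array([-41. , -86.8]), np.float64(0.013), 0.96)]
top loupe [(array([-52.1, 112.1]), np.float64(0.011), 0.6)]
wrist square_spacer []
wrist jig_nest []
wrist round_spacer [(array([-42.6, -87. ]), np.float64(0.01), 0.77)]
wrist loupe []
```

View pics/c8.png

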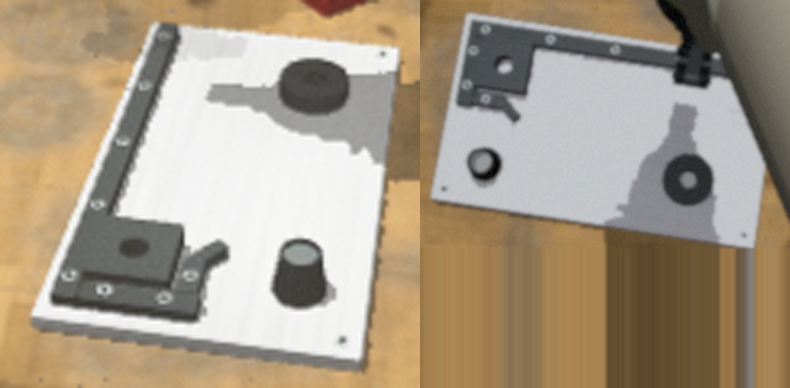

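The square sits in the corner nest with no visible gap. The round and loupe haven't moved and the hand is clear, so I'll hand in.

```bash
python3 -c "
from h import *
print(manip.hand_in())"
```

```text
the job is handed in; nothing more can be done
None
```

The square spacer is home in the corner nest, and I handed the job in at about 16 s on the robot's clock (limit 61 s). I pushed it across the plate until it was flat on the rail (12 N reaction along x, no gap in the picture). Then I slid it along the rail with a slight push toward the rail, until it stalled against the end stop at about 22 N.

**Final position:** after backing off, the networks put the square at jig (44.8, 108.9) mm from the side camera and (43.8, 110.2) mm from the top camera. Home is (45, 110), so both are within their roughly 4 mm accuracy. The pictures show no visible gap at the rail or the stop.

**Everything else:** the round spacer and loupe are where they started, to within measurement error. The hand is clear at z = 0.19 m with about zero force.

**Failed or disagreeing checks:** the last wrist picture did not find the square, because it was out of view. The side and top cameras put the round spacer at y = -80 and -87 mm, the same spread between those two cameras as at the start.

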